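# Draw a sprung pull gauge to its check line and hold it

### The arm

A 6-joint arm with a two-finger parallel gripper is mounted at the origin on a cart in front of the work surface, level with it; the furniture and walls round the work are solid. World frame = base frame: x ahead of the robot, y to its left, z up, the work surface at z = 0. Lengths are in m, angles in degrees, forces in N, time in s.
With the tool pointing down it reaches from about 0.25 to 0.725 m from the base axis. Payload 9.7 kg.
Tool frame: the origin (TCP) lies at the very end of the fingers, on their centre line; the grasp point (between the pads) lies 19 mm behind it (bot.grip_depth is the distance from the TCP to the grasp point, in m); z points along the fingers, y is the direction in which the jaws open and shut (so a half turn about z gives the same grasp; the last joint's range is limited). The gripper opens to 85 mm and grips with 20 to 120 N. Pads are 22 mm wide; open, the fingers measure 114 mm over their backs; the gripper's body (76 mm by 85 mm) begins 54 mm behind the grasp point. The pads swing forward as they close: fully open they stand 13 mm farther back than shut.
Start: joints at [-68.812, 4.979, 10.078, 95.1, 0, 90], TCP at [0.199, -0.513, 0.231] pointing down, gripper open.
Joint ranges: [-179.16, 179.16], [-48.56, 103.87], [-65.8, 70.77], [-126.05, 130.52], [-82.76, 87.17], [-180, 180]. Speed limits (degrees/s): [127.2, 127.2, 147.25, 180, 180, 180].

### API

Orientations are given as [roll, pitch, yaw] about the fixed x, y, z axes, in that order (R = Rz(yaw) Ry(pitch) Rx(roll)).
In Python, from workcell import telemetry, optics, order, bot gives the robot as it stands. The module is installed in compiled form; this text tells all that it offers.
- The arm moves only by the shell command python3 -m inch 'ROWS' [FORCE]. ROWS is JSON, a list of rows, each a list of 7 numbers: the shift along the tool's x, y, z in m, then the turn, a rotation vector about the tool's x, y, z in rad, then the closure, from 0 (fully open) to 1 (shut). In form: [[tx, ty, tz, rx, ry, rz, grip], ...]. A call has 1 to 12 rows; each row is the pose to reach, as a shift and turn from the pose commanded when the call began, along the tool's axes at that moment; what a row does not reach only later rows make up. A row lasts 1/12 s, in which the tool goes at most 41.7 mm and 7.16 degrees, less where a joint would pass 70% of its speed; a pose out of reach is approached as far as the arm can. A call with a gripper value outside its range is refused whole. The fingers move at their own pace and stop on an object; FORCE is the grip in N (left out, the last holds). Time passes only in rows, so rows that repeat a pose let the fingers close. It gives the time, the measured TCP pose, the force and the opening at its end, in the units of the state.
- telemetry.get_obs(): the state, without advancing time (a new reading comes with each control period).
- optics.camera(name): name is "scene" or "top"; returns (picture, depth): 384x512x3 uint8, red, green, blue; 384x512 float32, m along the optical axis (not along the pixel's ray), 0 where there is no reading.
- optics.camera_info(name): a dict with "camera_matrix" (3x3 intrinsics, pixels), "xyz" and "attitude" of the camera in the world. Camera axes: x right, y down, z forward; pixel columns grow to the right and rows downward; lengths in m; the calibration is good to about 2 mm. A picture is of the moment at which its call begins. camera_info takes no time and is no camera call.
- order.job_done(): hands the job in, once; it reports no verdict.
The state is a dict: "time": time; "q": joint angles; "qd": joint speeds; "joint_efforts": joint torques, N m; "ee_pos": TCP position; "tcp_rot": TCP orientation; "wrist_force": force on the tool from outside, world axes, zero at the start; "torque": the same for the moment, N m; "opening": finger opening in m.
Only numpy, scipy, OpenCV 4.12 (cv2) and the standard library are available. Lean on these libraries where they do the work, as an engineer would, in place of code of your own. Each camera call takes 0.05 s, during which the arm holds its last target. There are 200 camera calls.

### The job

Take the pull gauge that stands upright on the bench and lay it on its side in the two V saddles of the test cradle, with its knob towards the line across the cradle's base and its wide butt flange just outside the rear saddle, at the other end. Then pull the knob straight out against the spring, the flange bearing against that saddle, until its end face is level with that line, and finish holding it there, still gripping. Leave the other things on the bench where they are.

Things in the scene. Friction and masses are not known exactly. Their poses are not given: they have to be found in the camera images.
- gauge: Pull gauge, standing upright at the start: round aluminium tube 26 mm in diameter on a steel butt flange 44 mm in diameter and 8 mm thick; a sprung steel rod (8 mm) with a knob comes out of the other end. 194 mm long in all, about 0.26 kg. Origin at the centre of the butt face, z from butt to knob.
- gauge_mid (a point): Centre of the gauge's tube, within 15 mm of its centre of mass; z axis from butt to knob. Along that axis from this point: butt face -65 mm, flange front face -57 mm, tube end +63 mm (short nose to +69), bare rod to +95 mm, knob +95 to +129 mm (rod fully in).
- knob_grip (a point): Centre of the knob's barrel, 18 mm in diameter and 28 mm long, the part to grip; z axis points out along the rod. The outermost 6 mm of the knob, beyond the barrel, is a rim 26 mm in diameter. Moves with the rod.
- knob_end (a point): Centre of the knob's outer end face, 20 mm beyond knob_grip. Moves with the rod.
- rod (a joint): Extension of the rod out of the tube: 0 m fully in (start), 0.070 m fully out. An inner spring pulls it in with about 3 N at 0, rising to about 8 N at 0.040 m. With the gauge's flange drawn up against the rear saddle, the line is reached at 0.040 m.
- cradle: Fixed test cradle: grey base plate 80 (x) by 260 (y) by 8 mm, origin at the centre of its underside, z up. Two steel V saddles, 10 mm thick, at y = +107 mm (rear) and +9 mm (front), walls 45 degrees from level, tops about 49 mm high, 72 mm over all. The gauge lies in them along y, axis 40 mm above the bench, knob to -y, flange behind the rear saddle (y > 112 mm).
- cradle_seat (a point): Where gauge_mid comes to lie when the gauge is in the saddles with its flange against the rear saddle: 40 mm above the bench, at y = +55 mm of the cradle, half-way between the saddles. Axes as the cradle's.
- mark (a point): Middle of the dark line right across the base plate, on its upper face (8 mm above the bench), at y = -114 mm of the cradle. Short ticks at one edge are only a scale. Axes as the cradle's.
- loupe: black eye loupe, 35 mm wide, 34 mm high, standing on its rim; a bystander, to be left alone; origin at the centre of its underside
- parts_tin: round aluminium tin, 50 mm wide, 21 mm high; a bystander, to be left alone; origin at the centre of its underside
- case_ring: steel ring, 43 mm wide, 14 mm high; a bystander, to be left alone; origin at the centre of its underside
- oil_bottle: small dropper bottle, 30 mm wide, 95 mm high, upright; a bystander, to be left alone; origin at the centre of its underside
- marker: marker pen lying down, 134 mm long, 13 mm high; a bystander, to be left alone; origin at the centre of its underside
- tweezers_2: steel tweezers lying down, 124 mm long, 10 mm high; a bystander, to be left alone; origin at the centre of its underside
There are look-alikes about, which are no part of the job. What is shaped like the gauge but brown or purple is not meant.

How it is judged:
By the outcome, as a careful person would: the job done as asked, in the order asked, and still so for the second after the job is handed in, while the arm keeps its last pose, push and grip.
It also fails if it takes over 58 s, if anything falls off the work surface, if the arm or the gripper's body presses on something with over 40 N, if the wrist force passes 120 N, or if a joint passes its speed limit or range.

## Working session

There is one attempt and no reset: what is moved stays moved. The work goes in short steps, Python scripts to look and compute and a shell command to move; the robot and the scene stay as the last step left them, time stands still between calls to the robot, and variables do not carry over. Pictures are saved under pics/ and viewed, about 8 in all and at most 12, crops included, and the job is handed in when it is done.

```bash
mkdir -p pics; ls; cat > h.py <<'E'
import numpy as np, cv2
from scipy.spatial.transform import Rotation as R
from workcell import telemetry, optics, order, bot
def cam(n):
    i=optics.camera_info(n); K=np.array(i["camera_matrix"]); a=np.array(i["attitude"]); 
    Rm=a if a.shape==(3,3) else R.from_euler('xyz',a,degrees=True).as_matrix()
    return K,np.array(i["xyz"]),Rm
def ray(n,u,v,z):
    K,t,Rm=cam(n); d=Rm@np.linalg.solve(K,[u,v,1]); return t+d*(z-t[2])/d[2]
def proj(n,p):
    K,t,Rm=cam(n); q=K@(Rm.T@(np.array(p)-t)); return q[:2]/q[2]
def cloud(n,d):
    K,t,Rm=cam(n); v,u=np.mgrid[:d.shape[0],:d.shape[1]]
    P=np.stack([(u-K[0,2])/K[0,0]*d,(v-K[1,2])/K[1,1]*d,d],-1)@Rm.T+t; P[d==0]=np.nan; return P
def tool():
    o=telemetry.get_obs(); return np.array(o["ee_pos"]),R.from_euler('xyz',o["tcp_rot"],degrees=True)
E
python3 - <<'E'
from h import *
for n in("scene","top"):
    p,d=optics.camera(n); np.savez(f"{n}0.npz",p=p,d=d); cv2.imwrite(f"pics/{n}0.png",cv2.resize(p[:,:,::-1],(768,576)))
    print(optics.camera_info(n))
print(telemetry.get_obs(),bot.grip_depth)
E
```

```text
pics
{'camera_matrix': array([[449.70274664,   0.        , 259.50232917],
       [  0.        , 449.70274664, 186.89802407],
       [  0.        ,   0.        ,   1.        ]]), 'xyz': array([-0.32914201, -0.65126982,  0.75203858]), 'attitude': array([-121.61818826,   -1.39304567,  -55.98451065])}
{'camera_matrix': array([[455.73923168,   0.        , 257.89110353],
       [  0.        , 455.73923168, 199.2280057 ],
       [  0.        ,   0.        ,   1.        ]]), 'xyz': array([ 0.34747918, -0.11453373,  1.16167991]), 'attitude': array([-169.76834584,    0.92876121,  -89.80489468])}
{'time': 0.1, 'q': array([-6.88140883e+01,  5.00718202e+00,  1.00375287e+01,  9.51003928e+01,
        6.63178340e-04,  9.00001072e+01]), 'qd': array([ 0.03933606, -0.07219718,  0.10944998, -0.02626002, -0.02816997,
       -0.05111118]), 'joint_efforts': array([-2.59407250e-05, -5.21558475e+01,  4.65656841e+01,  1.59953814e-02,
       -6.86439944e-05,  8.44386108e-06]), 'ee_pos': array([ 0.19869033, -0.51261895,  0.23064821]), 'tcp_rot': array([-1.79929954e+02, -6.63046816e-04,  2.11858037e+01]), 'wrist_force': array([-0.32056428,  0.36527718, -0.25507293]), 'torque': array([0.00464192, 0.00356218, 0.06813801]), 'opening': 0.08562327284078307} 0.0187
```

View pics/top0.png

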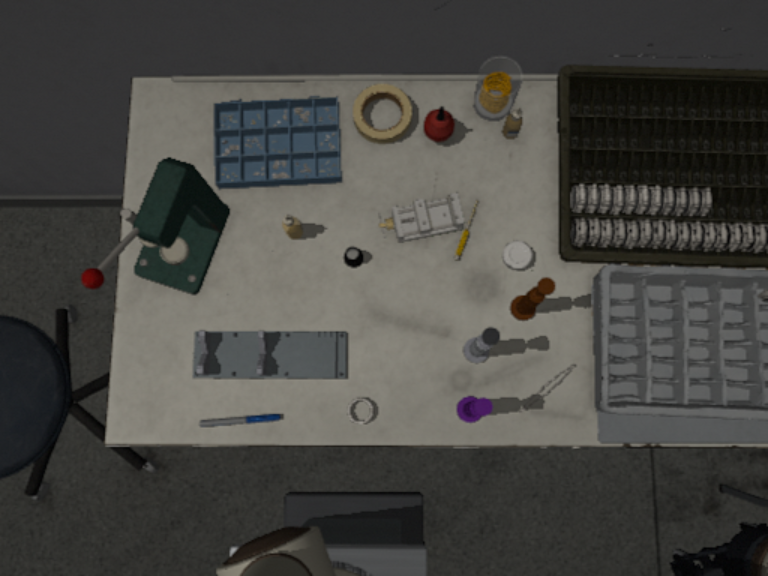

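View pics/scene0.png

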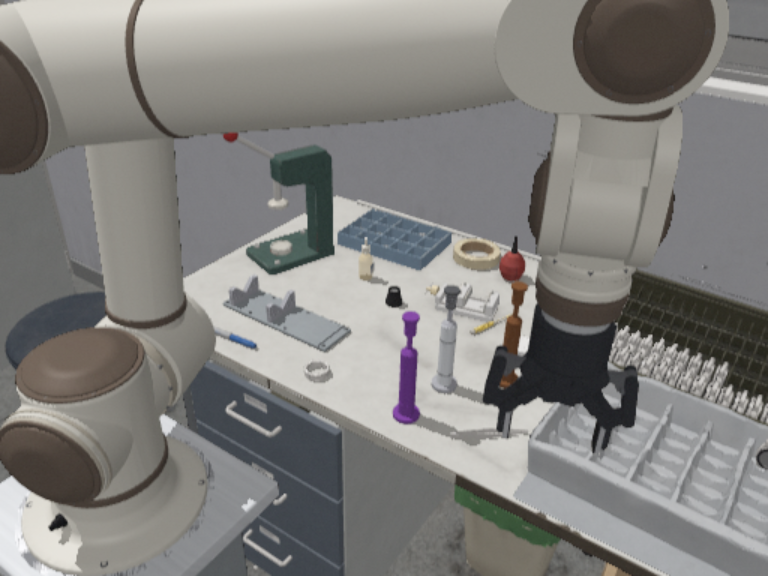

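Top view (shown at 1.5x): the silver gauge has its base at about (475,350) and its knob at (489,337). The purple look-alike is at (470,408) and the brown one at (523,308). The cradle spans (193..347, 331..380), with the saddles on the left (+y) and the line on the right. Next I'll measure these positions.

```bash
python3 - <<'E'
from h import *
z=np.load("top0.npz"); p,d=z["p"],z["d"]; P=cloud("top",d)
# objects standing: by height near gauge
Z=P[:,:,2]
for nm,(u0,u1,v0,v1) in dict(gauge=(300,345,205,250),purple=(298,340,255,285),brown=(335,375,180,220)).items():
    Q=P[v0:v1,u0:u1].reshape(-1,3); Q=Q[np.isfinite(Q[:,2])]
    for lo,hi in((.185,.21),(.135,.18),(.004,.012)):
        s=Q[(Q[:,2]>lo)&(Q[:,2]<hi)]
        if len(s): print(nm,lo,len(s),s.mean(0).round(4),s.min(0).round(4),s.max(0).round(4))
# knob top circle in picture
# cradle base plate
hsv=cv2.cvtColor(p,cv2.COLOR_RGB2HSV)
Q=P[215:258,120:240].copy(); m=((Q[:,:,2]>.004)&(Q[:,:,2]<.06)).astype(np.uint8)
n,l,st,c=cv2.connectedComponentsWithStats(m); k=1+np.argmax(st[1:,4]); print(st[k])
s=Q[(l==k)]; print(s.min(0),s.max(0))
r=cv2.minAreaRect(s[:,:2].astype(np.float32)); print(r,cv2.boxPoints(r).round(4))
# colour-based
g=cv2.resize(p[205:265,110:245],None,fx=5.5,fy=5.5,interpolation=cv2.INTER_CUBIC)
s0=np.load("scene0.npz")["p"]
g2=cv2.resize(p[190:290,290:410],(742,618)[0:2],interpolation=cv2.INTER_CUBIC)
cv2.imwrite("pics/cr.png",cv2.resize(np.vstack([g,cv2.resize(g2,(742,350*1))])[:,:,::-1],(742,600)))
E
```

```text
gauge 0.185 113 [ 0.4691 -0.2448  0.1939] [ 0.4574 -0.2567  0.1877] [ 0.4823 -0.2329  0.198 ]
gauge 0.135 6 [ 0.4635 -0.2395  0.1508] [ 0.461  -0.2443  0.1353] [ 0.4668 -0.2367  0.1689]
gauge 0.004 166 [ 0.4775 -0.2537  0.0072] [ 0.4288 -0.3157  0.004 ] [ 0.5413 -0.2021  0.0118]
purple 0.185 122 [ 0.3693 -0.2321  0.1938] [ 0.3571 -0.2436  0.1878] [ 0.382  -0.2205  0.198 ]
purple 0.135 1 [ 0.3708 -0.2246  0.1363] [ 0.3708 -0.2246  0.1363] [ 0.3708 -0.2246  0.1363]
purple 0.004 126 [ 0.3679 -0.2319  0.0072] [ 0.3418 -0.295   0.004 ] [ 0.4087 -0.1989  0.012 ]
brown 0.185 115 [ 0.5413 -0.3258  0.1937] [ 0.5291 -0.3384  0.1878] [ 0.5537 -0.3138  0.1975]
brown 0.135 18 [ 0.5373 -0.3211  0.1572] [ 0.5318 -0.328   0.1353] [ 0.5449 -0.3171  0.1758]
brown 0.004 113 [ 0.5399 -0.3245  0.0074] [ 0.5128 -0.3901  0.0041] [ 0.6071 -0.2932  0.0115]
[   7    5  105   35 3116]
[ 0.41538451 -0.02643219  0.00400035] [0.50215779 0.23717908 0.04814321]
((0.4604649245738983, 0.10535672307014465), (0.2617284953594208, 0.0867578536272049), 88.61112976074219) [[ 0.4139 -0.0244]
 [ 0.5007 -0.0265]
 [ 0.507   0.2351]
 [ 0.4203  0.2372]]
```

View pics/cr.png

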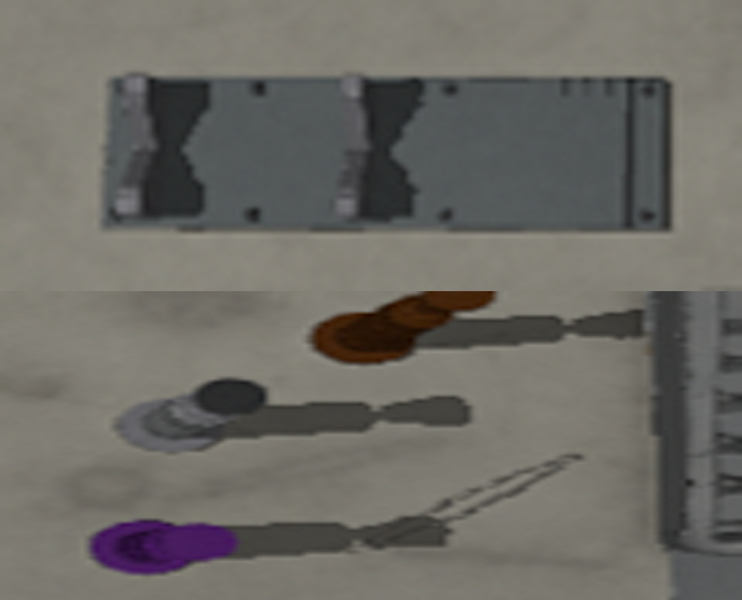

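The gauge axis is at (0.469,-0.245), and the cradle plate is centred near (0.46,0.105) and turned about -1.4°. I'll come at the gauge with the tool pointing to -y and 30° downward, well clear of both look-alikes, then tip it over about the jaw axis.

```bash
cat >> h.py <<'E'
def Rt(tilt,yaw):  # jaws along cradle x; tilt 0 = down, + = tips towards +y(cradle), - = towards -y
    t=np.radians(tilt); z=np.array([0,np.sin(t),-np.cos(t)]); y=np.array([1.,0,0]); x=np.cross(y,z)
    return R.from_euler('z',yaw,degrees=True)*R.from_matrix(np.stack([x,y,z],1))
def goal(g,tilt,yaw,back=0.):
    p,r=tool(); q=Rt(tilt,yaw); zt=q.as_matrix()[:,2]; T=np.array(g)+zt*(bot.grip_depth-back)
    print("TCP",T.round(4),"shift",r.inv().apply(T-p).round(4),"rot",(r.inv()*q).as_rotvec().round(4), "deg",np.degrees((r.inv()*q).magnitude()).round(1))
E
python3 - <<'E'
from h import *
f=lambda x,y: ray("top",110+(x+.5)/5.5-.5,205+(y*680/600+.5)/5.5-.5,.008)[:2]
for c in((111,79),(670,79),(670,230),(104,230),(630,79),(630,230)): print(c,f(*c).round(4))
z=np.load("top0.npz"); P=cloud("top",z["d"])
S=P[205:262,115:240].reshape(-1,3); S=S[S[:,2]>.035]
for lo,hi in((.08,.15),(.17,.25)):
    s=S[(S[:,1]>lo)&(S[:,1]<hi)]; print(len(s),s.mean(0),s.min(0),s.max(0))
goal([.469,-.245,.075],-60,-1.4,back=.16)
E
```

```text
(111, 79) [0.4992 0.233 ]
(670, 79) [ 0.4995 -0.0277]
(670, 230) [ 0.4204 -0.0288]
(104, 230) [0.4198 0.232 ]
(630, 79) [ 0.4995 -0.0091]
(630, 230) [ 0.4204 -0.0104]
75 [0.45887934 0.11325533 0.04204955] [0.42491579 0.10896015 0.03502345] [0.49456629 0.11804007 0.04814321]
86 [0.4608153  0.21161314 0.04175077] [0.42460558 0.20604438 0.0350887 ] [0.49442156 0.21744004 0.04760846]
TCP [ 0.472  -0.1227  0.1456] shift [ 0.3958 -0.2647  0.0853] rot [-0.6142 -0.92   -1.0617] deg 87.8
```

```bash
python3 -m inch '[[0,0,-0.04,0,0,-0.12,0],[0,0,-0.08,0,0,-0.24,0],[0,0,-0.12,0,0,-0.36,0],[0.03,-0.02,-0.14,0,0,-0.48,0],[0.065,-0.04,-0.15,0,0,-0.6,0],[0.1,-0.065,-0.15,0,0,-0.72,0],[0.135,-0.085,-0.15,0,0,-0.84,0],[0.17,-0.105,-0.15,0,0,-0.96,0],[0.205,-0.13,-0.15,0,0,-1.08,0],[0.24,-0.15,-0.15,0,0,-1.2,0],[0.275,-0.175,-0.15,0,0,-1.2,0],[0.31,-0.2,-0.15,0,0,-1.2,0]]'
python3 - <<'E'
from h import *
goal([.469,-.245,.075],-60,0,back=.17); print(telemetry.get_obs()["q"].round(1))
E
```

```text
time: 1.1
ee_pos: [0.4147, -0.2147, 0.381]
tcp_rot: [-180.0, -0.0, 90.0]
wrist_force: [1.4, -0.3, -0.3]
opening: 0.0851
TCP [ 0.469  -0.114   0.1506] shift [0.1007 0.0543 0.2304] rot [-5.0000e-04 -1.0474e+00 -2.0000e-04] deg 60.0
[-2.740e+01  1.000e-01  2.240e+01  1.123e+02  0.000e+00  6.270e+01]
```

```bash
python3 -m inch '[[0.025,0.014,0,0,-0.1,0,0.1],[0.05,0.028,0,0,-0.2,0,0.2],[0.075,0.042,0.02,0,-0.3,0,0.2],[0.1,0.054,0.04,0,-0.4,0,0.2],[0.1,0.054,0.06,0,-0.5,0,0.2],[0.1,0.054,0.085,0,-0.6,0,0.2],[0.1,0.054,0.11,0,-0.7,0,0.2],[0.1,0.054,0.135,0,-0.8,0,0.2],[0.1,0.054,0.16,0,-0.9,0,0.2],[0.1,0.054,0.185,0,-1.0,0,0.2],[0.1,0.054,0.21,0,-1.047,0,0.2],[0.1,0.054,0.23,0,-1.047,0,0.2]]' 50
python3 - <<'E'
from h import *
goal([.469,-.245,.075],-60,0,back=0); print(telemetry.get_obs()["q"].round(1))
p,d=optics.camera("top"); np.savez("top1.npz",p=p,d=d)
s,_=optics.camera("scene")
a=cv2.resize(p[100:300,160:400],(480,400),interpolation=cv2.INTER_CUBIC); b=cv2.resize(s[130:330,160:400],(480,400)); cv2.imwrite("pics/a1.png",cv2.resize(np.hstack([a,b]),(800,333))[:,:,::-1])
E
```

```text
time: 2.1
ee_pos: [0.4669, -0.116, 0.1472]
tcp_rot: [-179.3, 60.2, 90.7]
wrist_force: [-1.3, 0.4, 0.3]
opening: 0.0685
TCP [ 0.469  -0.2612  0.0656] shift [-0.0013  0.0025  0.1665] rot [-0.0023  0.0042  0.0057] deg 0.4
[ 15.7   7.2 -14.5  93.9 -56.6 119.4]
```

View pics/a1.png

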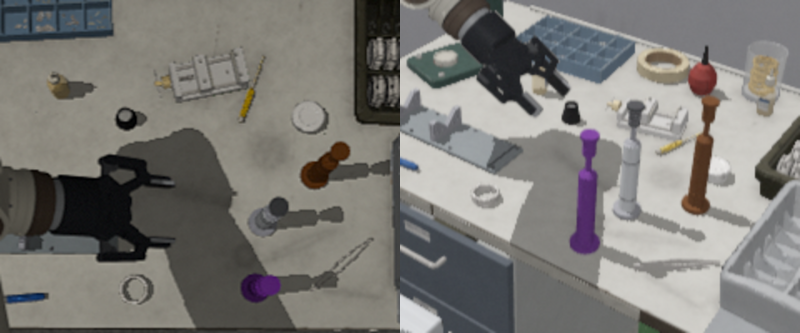

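The gripper is lined up behind the gauge: the tips are at rows 183 and 241 of the crop and straddle the gauge axis at about row 213. Both look-alikes are clear, so I'll advance and grip.

```bash
python3 -m inch '[[0,0.002,0.03,0,0,0,0.2],[0,0.002,0.06,0,0,0,0.2],[0,0.002,0.09,0,0,0,0.2],[0,0.002,0.115,0,0,0,0.2],[0,0.002,0.14,0,0,0,0.2],[0,0.002,0.155,0,0,0,0.2],[0,0.002,0.166,0,0,0,0.2],[0,0.002,0.166,0,0,0,0.2]]' 50
python3 -m inch '[[0,0,0,0,0,0,0.4],[0,0,0,0,0,0,0.5],[0,0,0,0,0,0,0.6],[0,0,0,0,0,0,1],[0,0,0,0,0,0,1],[0,0,0,0,0,0,1],[0,0,0,0,0,0,1],[0,0,0,0,0,0,1],[0,0,0,0,0,0,1]]' 50
python3 -c "
from h import *
print(tool()[0].round(4))"
```

```text
time: 2.87
ee_pos: [0.4696, -0.262, 0.0694]
tcp_rot: [179.8, 60.0, 89.7]
wrist_force: [0.4, -0.1, -0.0]
opening: 0.0682
time: 3.62
ee_pos: [0.4706, -0.2601, 0.0692]
tcp_rot: [179.9, 60.0, 89.9]
wrist_force: [-0.3, 3.0, 5.9]
opening: 0.0246
[ 0.4706 -0.2601  0.0692]
```

```bash
python3 -m inch '[[-0.009,0,-0.005,0,0,0,1],[-0.026,0,-0.015,0,0,0,1],[-0.052,0,-0.03,0,0,0,1],[-0.078,0,-0.045,0,0,0,1],[-0.104,0,-0.06,0,0,0,1],[-0.13,0,-0.075,0,0,0,1],[-0.147,0,-0.085,0,0,0,1],[-0.147,0,-0.085,0,0,0,1]]' 50
python3 - <<'E'
from h import *
s,_=optics.camera("scene"); cv2.imwrite("pics/a2.png",cv2.resize(s[100:330,130:420],None,fx=2,fy=2)[:,:,::-1])
goal([.46,.148,.16],30,0)
E
```

```text
time: 4.28
ee_pos: [0.4711, -0.2601, 0.243]
tcp_rot: [179.3, 60.0, 89.3]
wrist_force: [0.3, -0.5, -3.0]
opening: 0.0248
TCP [0.46   0.1574 0.1438] shift [ 0.2922 -0.0112 -0.3131] rot [ 0.0035  1.5699 -0.0017] deg 90.0
```

View pics/a2.png

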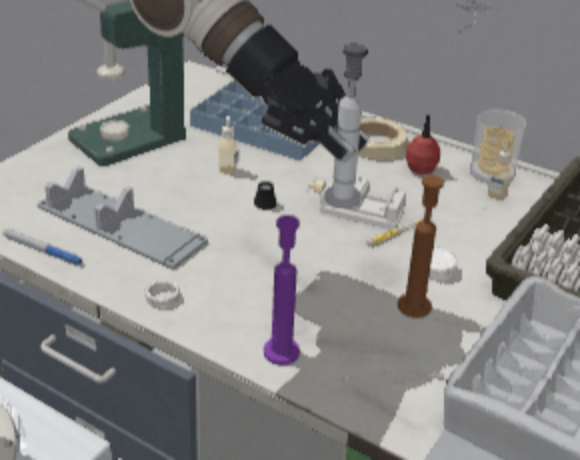

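The gauge is lifted and upright in the jaws, and the look-alikes haven't moved. Next I carry it towards the cradle while tipping it.

```bash
python3 -m inch '[[0.015,-0.001,-0.026,0,0.1,0,1],[0.03,-0.002,-0.052,0,0.2,0,1],[0.045,-0.003,-0.078,0,0.3,0,1],[0.06,-0.004,-0.104,0,0.4,0,1],[0.075,-0.005,-0.13,0,0.5,0,1],[0.09,-0.006,-0.156,0,0.6,0,1],[0.105,-0.007,-0.182,0,0.7,0,1],[0.12,-0.008,-0.208,0,0.8,0,1],[0.135,-0.009,-0.234,0,0.9,0,1],[0.15,-0.01,-0.26,0,1.0,0,1],[0.165,-0.011,-0.286,0,1.1,0,1],[0.18,-0.011,-0.312,0,1.2,0,1]]' 50
python3 - <<'E'
from h import *
goal([.46,.148,.11],30,0);print(telemetry.get_obs()["q"].round(1))
E
```

```text
time: 5.33
ee_pos: [0.4589, 0.1014, 0.237]
tcp_rot: [-179.9, -9.0, 89.9]
wrist_force: [-0.1, 0.4, -3.8]
opening: 0.0245
TCP [0.46   0.1574 0.0938] shift [0.0328 0.0014 0.1502] rot [-0.002   0.3662 -0.0015] deg 21.0
[ 7.  -7.2 -1.6 94.6  9.  97.2]
```

```bash
python3 -m inch '[[0.008,0,0.02,0,0.1,0,1],[0.016,0.001,0.04,0,0.2,0,1],[0.024,0.001,0.065,0,0.3,0,1],[0.033,0.001,0.09,0,0.366,0,1],[0.033,0.001,0.115,0,0.366,0,1],[0.033,0.001,0.135,0,0.366,0,1],[0.033,0.001,0.15,0,0.366,0,1],[0.033,0.001,0.15,0,0.366,0,1],[0.033,0.001,0.15,0,0.366,0,1]]' 50
python3 - <<'E'
from h import *
p,d=optics.camera("top"); s,ds=optics.camera("scene"); np.savez("t3.npz",p=p,d=d,s=s,ds=ds)
a=cv2.resize(p[200:270,105:245],(800,400),interpolation=cv2.INTER_CUBIC); b=cv2.resize(s[150:250,130:290],(800,500))
cv2.imwrite("pics/a3.png",cv2.resize(np.vstack([a,b]),(533,600))[:,:,::-1])
goal([.46,.148,.04],30,0)
P=cloud("top",d)[200:270,105:245]
for lo,hi in((-.08,-.02),(-.02,.03),(.18,.26)):
    q=P[(P[:,:,2]>.08)&(P[:,:,2]<.14)&(P[:,:,1]>lo)&(P[:,:,1]<hi)]; print(lo,len(q), q.size and (q.mean(0).round(4),q.min(0).round(4),q.max(0).round(4)))
E
```

```text
time: 6.08
ee_pos: [0.4592, 0.1554, 0.0934]
tcp_rot: [-179.8, -29.7, 89.8]
wrist_force: [-0.9, 0.3, -2.7]
opening: 0.0246
TCP [0.46   0.1574 0.0238] shift [-0.0338 -0.0006  0.0632] rot [ 0.0006  0.0047 -0.0007] deg 0.3
-0.08 0 0
-0.02 0 0
0.18 257 (array([0.4564, 0.2094, 0.1172]), array([0.4362, 0.1852, 0.0888]), array([0.4784, 0.2268, 0.1294]))
```

View pics/a3.png

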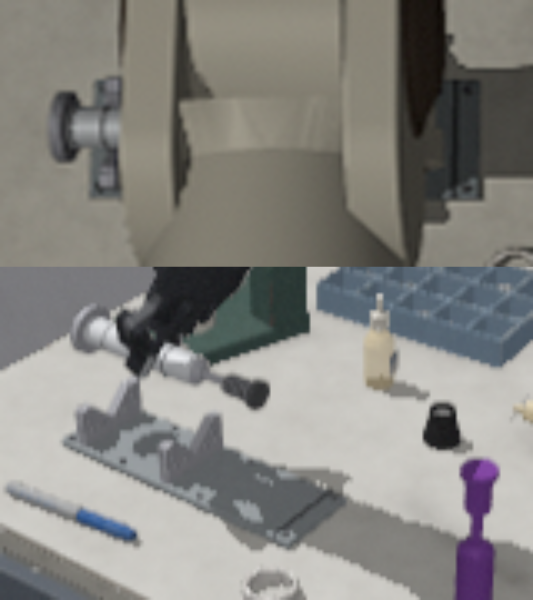

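The gauge hangs level over the saddles. The flange is behind the rear saddle, at crop (62,125), and the knob points towards the line. I'll check its tilt and flange position against the saddle with numbers.

```bash
python3 - <<'E'
from h import *
z=np.load("t3.npz"); P=cloud("top",z["d"])[200:270,105:245].reshape(-1,3); S=cloud("scene",z["ds"])[140:250,130:290].reshape(-1,3)
q=P[(P[:,2]>.08)&(P[:,2]<.14)&(P[:,1]>.18)&(P[:,1]<.26)]
for y in np.arange(.184,.232,.004):
    s=q[abs(q[:,1]-y)<.002]
    if len(s): print(round(y,3),len(s),"x",s[:,0].min().round(4),s[:,0].max().round(4),"ztop",np.percentile(s[:,2],[50,95]).round(4))
print("scene")
q=S[(S[:,2]>.06)&(S[:,2]<.16)&(abs(S[:,0]-.46)<.035)]
for y in np.arange(-.02,.24,.01):
    s=q[(abs(q[:,1]-y)<.005)]
    if len(s)>3: print(round(y,3),len(s),"x",s[:,0].min().round(4),s[:,0].mean().round(4),"z",np.percentile(s[:,2],[3,50,97]).round(4))
E
```

```text
0.184 1 x 0.4516 0.4516 ztop [0.121 0.121]
0.188 20 x 0.446 0.4684 ztop [0.1168 0.1206]
0.192 18 x 0.4457 0.4688 ztop [0.1167 0.1201]
0.196 21 x 0.4455 0.469 ztop [0.118 0.121]
0.2 14 x 0.4459 0.4685 ztop [0.117  0.1209]
0.204 22 x 0.4455 0.4689 ztop [0.1154 0.1193]
0.208 19 x 0.4458 0.4689 ztop [0.1179 0.1205]
0.212 19 x 0.4457 0.4687 ztop [0.1163 0.1218]
0.216 44 x 0.4377 0.4784 ztop [0.1167 0.1224]
0.22 47 x 0.4366 0.4782 ztop [0.1221 0.1281]
0.224 31 x 0.4362 0.4779 ztop [0.1236 0.1284]
0.228 1 x 0.4728 0.4728 ztop [0.1174 0.1174]
scene
0.03 51 x 0.4455 0.4566 z [0.098  0.1112 0.1219]
0.04 12 x 0.4461 0.4507 z [0.1054 0.1122 0.12  ]
0.05 22 x 0.4472 0.4539 z [0.1061 0.1133 0.1186]
0.06 18 x 0.4484 0.454 z [0.1013 0.1136 0.1183]
0.07 5 x 0.4525 0.4562 z [0.1075 0.1112 0.1121]
0.08 11 x 0.4533 0.4561 z [0.1055 0.1113 0.1143]
0.09 26 x 0.4489 0.4554 z [0.1027 0.1115 0.1189]
0.1 51 x 0.4337 0.4519 z [0.1002 0.1187 0.1593]
0.11 51 x 0.4331 0.452 z [0.1044 0.1225 0.1552]
0.12 76 x 0.4266 0.4507 z [0.1049 0.1322 0.1557]
0.13 51 x 0.4341 0.4555 z [0.1008 0.119  0.1536]
0.14 29 x 0.4319 0.4409 z [0.0955 0.1075 0.1182]
0.15 15 x 0.4316 0.4344 z [0.0949 0.1091 0.1165]
0.17 6 x 0.4444 0.4459 z [0.1056 0.108  0.1123]
0.18 13 x 0.4439 0.4473 z [0.1004 0.1092 0.115 ]
0.19 25 x 0.444 0.4493 z [0.1011 0.1151 0.1217]
0.2 23 x 0.4448 0.4513 z [0.1029 0.1168 0.1218]
0.21 31 x 0.4408 0.4508 z [0.094  0.1139 0.1226]
0.22 85 x 0.435 0.4511 z [0.0884 0.1166 0.1277]
```

```bash
python3 -m inch '[[0.004,0.002,0.003,0,0,0,1],[0,0.002,0.011,0,0,0,1],[-0.005,0.002,0.02,0,0,0,1],[-0.01,0.002,0.028,0,0,0,1],[-0.015,0.002,0.036,0,0,0,1],[-0.019,0.002,0.043,0,0,0,1],[-0.023,0.002,0.05,0,0,0,1],[-0.023,0.002,0.05,0,0,0,1],[-0.023,0.002,0.05,0,0,0,1]]' 50
python3 - <<'E'
from h import *
p,d=optics.camera("top"); s,ds=optics.camera("scene"); np.savez("t4.npz",p=p,d=d,s=s,ds=ds)
cv2.imwrite("pics/a4.png",np.vstack([cv2.resize(p[200:270,105:175],(400,400),interpolation=cv2.INTER_CUBIC)[60:260],cv2.resize(s[150:250,130:230],(400,400))])[:,:,::-1])
goal([.462,.151,.04],30,0)
P=cloud("top",d)[200:270,105:245].reshape(-1,3)
q=P[(P[:,2]>.03)&(P[:,2]<.14)&(P[:,1]>.18)&(P[:,1]<.26)]
for y in np.arange(.192,.24,.004):
    s=q[abs(q[:,1]-y)<.002]
    if len(s): print(round(y,3),len(s),"x",s[:,0].min().round(4),s[:,0].max().round(4),"ztop",np.percentile(s[:,2],[50,95]).round(4))
E
```

```text
time: 6.93
ee_pos: [0.4621, 0.1602, 0.0397]
tcp_rot: [-179.9, -29.7, 89.9]
wrist_force: [-0.2, 0.0, -3.5]
opening: 0.0243
TCP [0.462  0.1604 0.0238] shift [-0.0083 -0.0007  0.0146] rot [ 0.001   0.0045 -0.0006] deg 0.3
0.192 19 x 0.4482 0.4732 ztop [0.0626 0.0673]
0.196 17 x 0.4485 0.4728 ztop [0.0633 0.0651]
0.2 18 x 0.4487 0.4726 ztop [0.0634 0.0667]
0.204 18 x 0.4482 0.4731 ztop [0.0625 0.0678]
0.208 64 x 0.4253 0.4956 ztop [0.0418 0.0648]
0.212 48 x 0.4249 0.4945 ztop [0.0451 0.0658]
0.216 39 x 0.4247 0.4941 ztop [0.0446 0.0664]
0.22 27 x 0.4407 0.4799 ztop [0.0623 0.0683]
0.224 51 x 0.4388 0.4795 ztop [0.0657 0.0759]
0.228 30 x 0.4386 0.4797 ztop [0.0697 0.0752]
0.232 4 x 0.4542 0.4737 ztop [0.0719 0.0743]
```

View pics/a4.png

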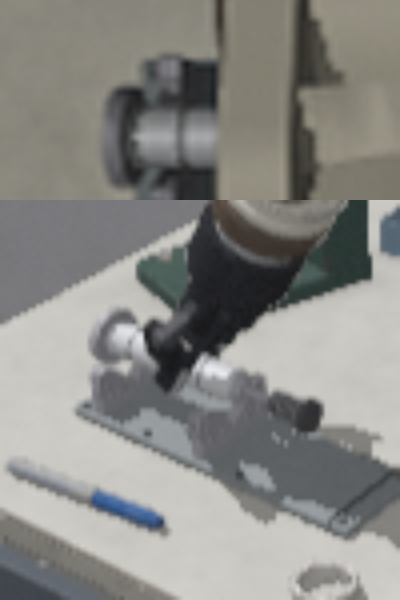

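The flange is just behind the rear saddle with a few mm of gap, and the tube is centred on the V within 1 mm. Lowering now while watching the force.

```bash
python3 -m inch '[[-0.001,-0.001,0.002,0,0,0,1],[-0.002,-0.001,0.004,0,0,0,1],[-0.003,-0.001,0.006,0,0,0,1],[-0.004,-0.001,0.008,0,0,0,1],[-0.005,-0.001,0.01,0,0,0,1],[-0.006,-0.001,0.011,0,0,0,1],[-0.006,-0.001,0.011,0,0,0,1],[-0.006,-0.001,0.011,0,0,0,1]]' 50
python3 -m inch '[[-0.0005,0,0.001,0,0,0,1],[-0.001,0,0.002,0,0,0,1],[-0.0015,0,0.003,0,0,0,1],[-0.0015,0,0.003,0,0,0,1],[-0.0015,0,0.003,0,0,0,1]]' 50
```

```text
time: 7.7
ee_pos: [0.4615, 0.1605, 0.0277]
tcp_rot: [180.0, -29.7, 89.9]
wrist_force: [0.4, 0.5, -3.0]
opening: 0.0245
time: 8.12
ee_pos: [0.4621, 0.1607, 0.0264]
tcp_rot: [179.9, -29.8, 90.0]
wrist_force: [-6.8, -6.7, 15.5]
opening: 0.0245
```

```bash
python3 -m inch '[[0,-0.0015,0,0,0,0,1],[0,-0.0015,0,0,0,0,1],[0,-0.0015,0,0,0,0,0.65],[0,-0.0015,0,0,0,0,0.6],[0,-0.0015,0,0,0,0,0.5],[0,-0.0015,0,0,0,0,0.4],[0,-0.0015,0,0,0,0,0.3],[0,-0.0015,0,0,0,0,0.3],[0,-0.0015,0,0,0,0,0.3]]' 20
python3 -m inch '[[0.005,0,-0.009,0,0,0,0.3],[0.01,0,-0.017,0,0,0,0.3],[0.02,0,-0.035,0,0,0,0.3],[0.03,0,-0.052,0,0,0,0.3],[0.04,0,-0.07,0,0,0,0.3],[0.05,0,-0.087,0,0,0,0.3],[0.06,0,-0.104,0,0,0,0.3],[0.06,0,-0.104,0,0,0,0.3]]'
python3 - <<'E'
from h import *
p,d=optics.camera("top"); s,ds=optics.camera("scene"); np.savez("t5.npz",p=p,d=d,s=s,ds=ds)
cv2.imwrite("pics/a5.png",np.vstack([cv2.resize(p[205:265,105:245],(700,300),interpolation=cv2.INTER_CUBIC),cv2.resize(s[160:250,130:290],(533,300),interpolation=cv2.INTER_CUBIC)[:,:].copy() if 0 else cv2.resize(s[160:250,130:290],(700,300))])[:,:,::-1])
E
```

```text
time: 8.87
ee_pos: [0.4598, 0.1607, 0.0242]
tcp_rot: [-180.0, -29.7, 89.9]
wrist_force: [1.5, 0.1, -0.9]
opening: 0.0597
time: 9.53
ee_pos: [0.4616, 0.1614, 0.1497]
tcp_rot: [179.6, -29.8, 90.2]
wrist_force: [0.2, -0.5, 0.4]
opening: 0.06
```

View pics/a5.png

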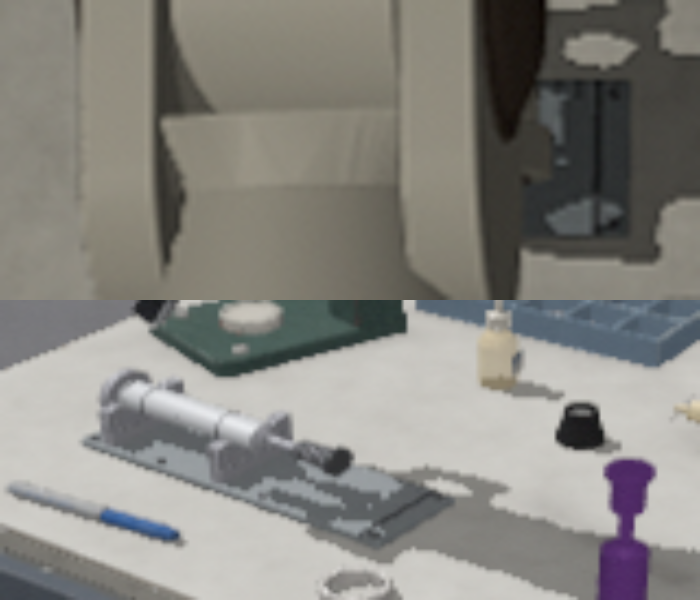

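The gauge lies in both saddles with its flange outside the rear one. Next, the scene view should give me the knob and line positions.

```bash
python3 - <<'E'
from h import *
z=np.load("t5.npz"); s=z["s"]; Sf=cloud("scene",z["ds"]); S=Sf[140:260,120:300].reshape(-1,3)
q=S[(S[:,2]>.02)&(S[:,2]<.08)&(abs(S[:,0]-.46)<.03)&(S[:,1]<.11)]
for y in np.arange(.0,.1,.004):
    t=q[(abs(q[:,1]-y)<.002)]
    if len(t)>2: print(round(y,3),len(t),"x",t[:,0].min().round(4),t[:,0].mean().round(4),"z",np.percentile(t[:,2],[3,50,97]).round(4))
q=S[(S[:,2]>.04)&(S[:,2]<.08)&(S[:,1]>.2)&(S[:,1]<.26)]; print("flange",q.min(0),q.max(0))
for nm,p in dict(mark=[.46,-.0105,.008],mL=[.42,-.0105,.008],mR=[.5,-.0105,.008],knobend=[.46,.036,.04],b=[.46,.165+.065,.04]).items(): print(nm,proj("scene",p).round(1))
cv2.imwrite("pics/a6.png",cv2.resize(s[190:235,190:260],(700,450),interpolation=cv2.INTER_CUBIC)[:,:,::-1])
goal([.46,.058,.12],-10,0)
E
```

```text
0.036 36 x 0.4463 0.4599 z [0.0291 0.0391 0.0504]
0.04 10 x 0.4478 0.4537 z [0.0401 0.0485 0.0522]
0.044 4 x 0.4486 0.4536 z [0.0406 0.0427 0.0481]
0.048 5 x 0.45 0.4561 z [0.0417 0.0458 0.0502]
0.052 10 x 0.452 0.455 z [0.0347 0.0439 0.0491]
0.056 8 x 0.4499 0.4537 z [0.0365 0.0451 0.0495]
0.06 6 x 0.4513 0.4563 z [0.0384 0.0476 0.0494]
0.064 8 x 0.4511 0.4547 z [0.0382 0.0467 0.0503]
0.068 3 x 0.4516 0.4539 z [0.0392 0.0398 0.0426]
0.076 4 x 0.4548 0.4577 z [0.0408 0.0423 0.0449]
0.08 4 x 0.4553 0.4583 z [0.0384 0.042  0.0434]
0.088 3 x 0.4559 0.4565 z [0.0391 0.0417 0.0422]
0.096 13 x 0.448 0.4561 z [0.0358 0.0443 0.047 ]
flange [0.42445363 0.20018606 0.04013109] [0.68384268 0.23509093 0.0790382 ]
mark [220.8 223.1]
mL [211.6 230.2]
mR [229.5 216.3]
knobend [207.4 208. ]
b [157.2 186.5]
TCP [0.46   0.0548 0.1016] shift [-0.1144 -0.0005 -0.0143] rot [ 2.700e-03 -6.936e-01 -6.000e-04] deg 39.7
```

View pics/a6.png

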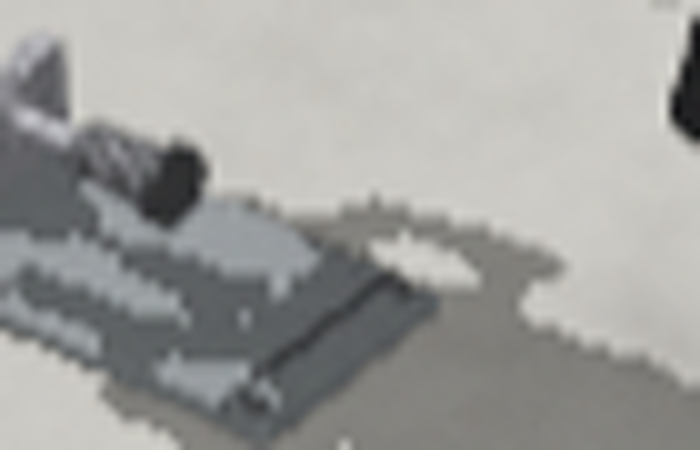

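```bash
python3 - <<'E'
from h import *
for n in("top","scene"):
    im=cv2.cvtColor(np.load(n+"0.npz")["p"],cv2.COLOR_RGB2GRAY).astype(np.float32)
    ys=np.arange(-.024,.005,.0005); acc=[]
    for x in np.arange(.434,.488,.003):
        uv=np.array([proj(n,[x,y,.008]) for y in ys],np.float32)
        v=cv2.remap(im,uv[None,:,0],uv[None,:,1],cv2.INTER_CUBIC)[0]; b=np.median(v); w=np.clip(b-6-v,0,None)
        j=np.argmin(v); w[abs(ys-ys[j])>.005]=0
        acc.append([x,(w*ys).sum()/w.sum()])
    a=np.array(acc); f=np.polyfit(a[:,0],a[:,1],1); print(n,"mark y at x=.46",np.polyval(f,.46).round(4),"slope deg",np.degrees(f[0]).round(2),"median",np.median(a[:,1]).round(4),"sd",a[:,1].std().round(4))
# knob end face in scene t5: dark cap points
z=np.load("t5.npz"); S=cloud("scene",z["ds"])[195:225,190:225].reshape(-1,3)
q=S[(S[:,2]>.026)&(S[:,2]<.054)&(abs(S[:,0]-.46)<.014)&(S[:,1]<.0385)]; print(len(q),q.mean(0),np.percentile(q[:,1],[5,25,50,75,95]).round(4))
E
```

```text
top mark y at x=.46 -0.0095 slope deg 0.12 median -0.0095 sd 0.0001
scene mark y at x=.46 -0.0104 slope deg 0.29 median -0.0104 sd 0.0004
42 [0.45936356 0.03653895 0.04112661] [0.0341 0.0357 0.0369 0.0375 0.0383]
```

The line is at y≈-0.010 in both cameras and the knob end at y≈+0.0363, so the pull is about 46 mm: roughly 6 mm of free slide, then 40 mm of rod. Next I go over the knob and down.

```bash
python3 -m inch '[[-0.013,0,-0.01,0,-0.1,0,0.3],[-0.03,0,-0.02,0,-0.2,0,0.4],[-0.045,0,-0.03,0,-0.3,0,0.4],[-0.06,0,-0.03,0,-0.4,0,0.4],[-0.08,0,-0.03,0,-0.5,0,0.4],[-0.1,0,-0.025,0,-0.6,0,0.4],[-0.114,0,-0.02,0,-0.694,0,0.4],[-0.114,0,-0.014,0,-0.694,0,0.4],[-0.114,0,-0.014,0,-0.694,0,0.4],[-0.114,0,-0.014,0,-0.694,0,0.4]]' 50
python3 - <<'E'
from h import *
goal([.4605,.058,.04],-10,0)
s,ds=optics.camera("scene"); cv2.imwrite("pics/a7.png",cv2.resize(s[150:240,150:270],(720,540),interpolation=cv2.INTER_CUBIC)[:,:,::-1])
E
```

```text
time: 10.47
ee_pos: [0.4595, 0.0559, 0.0997]
tcp_rot: [-179.9, 9.9, 90.0]
wrist_force: [-0.5, 0.0, 0.1]
opening: 0.0515
TCP [0.4605 0.0548 0.0216] shift [0.0123 0.0011 0.0772] rot [-0.0012 -0.0023 -0.0002] deg 0.2
```

View pics/a7.png

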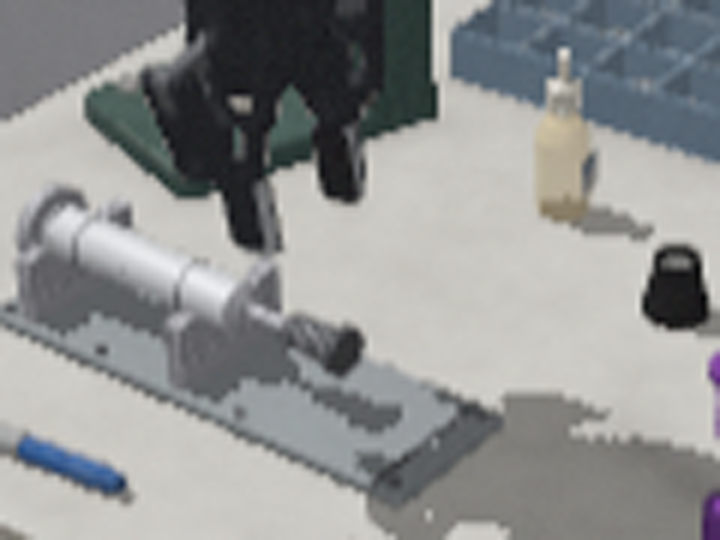

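The fingers are above the knob, straddling the axis, and everything else is in place. Descending and gripping.

```bash
python3 -m inch '[[0.003,0.001,0.018,0,0,0,0.4],[0.006,0.001,0.036,0,0,0,0.4],[0.009,0.001,0.054,0,0,0,0.4],[0.011,0.001,0.068,0,0,0,0.4],[0.012,0.001,0.077,0,0,0,0.4],[0.012,0.001,0.077,0,0,0,0.4],[0.012,0.001,0.077,0,0,0,0.6],[0.012,0.001,0.077,0,0,0,0.8],[0.012,0.001,0.077,0,0,0,1],[0.012,0.001,0.077,0,0,0,1],[0.012,0.001,0.077,0,0,0,1],[0.012,0.001,0.077,0,0,0,1]]' 60
python3 -m inch '[[0,0,0,0,0,0,1],[0,0,0,0,0,0,1],[0,0,0,0,0,0,1]]' 60
```

```text
time: 11.52
ee_pos: [0.4617, 0.0537, 0.023]
tcp_rot: [179.9, 10.0, 89.9]
wrist_force: [1.8, -0.9, 5.4]
opening: 0.0161
time: 11.77
ee_pos: [0.4616, 0.0537, 0.0228]
tcp_rot: [179.9, 10.0, 89.9]
wrist_force: [2.7, -1.2, 6.4]
opening: 0.0163
```

```bash
python3 -m inch '[[-0.002,0,0.0004,0,0,0,1],[-0.004,0,0.0007,0,0,0,1],[-0.006,0,0.001,0,0,0,1],[-0.008,0,0.0014,0,0,0,1],[-0.01,0,0.0018,0,0,0,1],[-0.012,0,0.0021,0,0,0,1],[-0.014,0,0.0025,0,0,0,1],[-0.016,0,0.0028,0,0,0,1],[-0.018,0,0.0032,0,0,0,1],[-0.02,0,0.0035,0,0,0,1],[-0.02,0,0.0035,0,0,0,1]]' 60
python3 -m inch '[[-0.002,0,0.0004,0,0,0,1],[-0.004,0,0.0007,0,0,0,1],[-0.006,0,0.001,0,0,0,1],[-0.008,0,0.0014,0,0,0,1],[-0.01,0,0.0018,0,0,0,1],[-0.012,0,0.0021,0,0,0,1],[-0.014,0,0.0025,0,0,0,1],[-0.016,0,0.0028,0,0,0,1],[-0.018,0,0.0032,0,0,0,1],[-0.02,0,0.0035,0,0,0,1],[-0.02,0,0.0035,0,0,0,1]]' 60
python3 - <<'E'
from h import *
o=telemetry.get_obs(); print(o["ee_pos"].round(4))
s,ds=optics.camera("scene"); p,d=optics.camera("top"); np.savez("t8.npz",s=s,ds=ds,p=p,d=d)
cv2.imwrite("pics/a8.png",np.vstack([cv2.resize(s[160:240,140:260],(600,400),interpolation=cv2.INTER_CUBIC),cv2.resize(p[205:265,105:285],(600,200))])[:,:,::-1])
S=cloud("scene",ds)[190:235,180:250].reshape(-1,3)
q=S[(S[:,2]>.024)&(S[:,2]<.056)&(abs(S[:,0]-.46)<.016)&(S[:,1]<.03)]; i=np.histogram(q[:,1],np.arange(-.02,.03,.002)); print(i[0],i[1][0])
S=cloud("scene",ds)[170:215,140:180].reshape(-1,3); q=S[(S[:,2]>.053)&(S[:,2]<.075)&(abs(S[:,0]-.46)<.03)&(S[:,1]>.19)]; print("flange",len(q),np.percentile(q[:,1],[1,50,99]))
E
```

```text
time: 12.68
ee_pos: [0.461, 0.0335, 0.0222]
tcp_rot: [180.0, 10.0, 89.9]
wrist_force: [2.9, 5.0, 3.3]
opening: 0.0156
time: 13.6
ee_pos: [0.4608, 0.0135, 0.0219]
tcp_rot: [180.0, 9.9, 89.9]
wrist_force: [3.5, 7.0, 2.9]
opening: 0.016
[0.4608 0.0135 0.0219]
[ 0  0  0  0  0  0  4 19 12  9  4  3  4 15 11 10  3  2  6  3  3  2  0  1] -0.02
flange 53 [0.19171276 0.2158247  0.22449435]
```

View pics/a8.png

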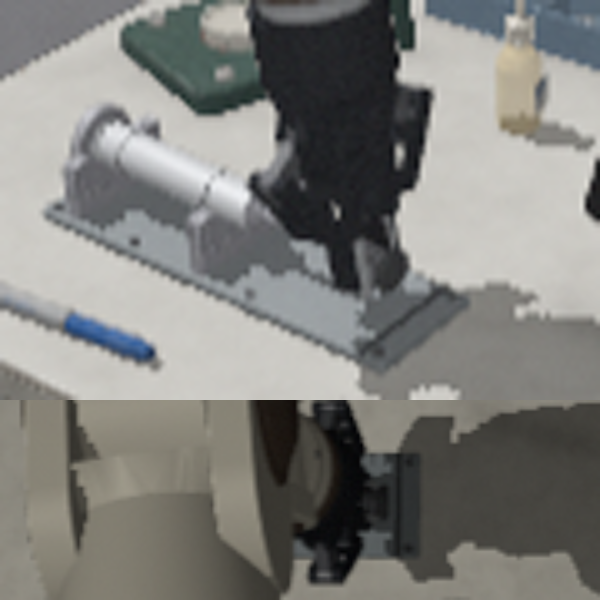

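The knob is gripped and drawn about 40 mm in, with its end just short of the line. The flange is up against the rear saddle and the force is about 8 N. I'll measure the remaining distance against the before-picture.

```bash
cat >> h.py <<'E'
def endface(ds,y0):
    S=cloud("scene",ds)[185:240,180:255].reshape(-1,3)
    q=S[(np.hypot(S[:,0]-.46,S[:,2]-.040)<.0115)&(abs(S[:,1]-y0)<.005)]
    for _ in range(3): m=np.median(q[:,1]); q=q[abs(q[:,1]-m)<.003]
    return len(q),m,q.mean(0)
E
python3 - <<'E'
from h import *
print(endface(np.load("t5.npz")["ds"],.0363)); print(endface(np.load("t8.npz")["ds"],-.0045))
p=np.load("t8.npz")["p"]; n="top"; im=cv2.cvtColor(p,cv2.COLOR_RGB2GRAY).astype(np.float32); ys=np.arange(-.03,.012,.001)
for x in(.43,.435,.456,.46,.464,.485,.49):
    uv=np.array([proj(n,[x,y,.008]) for y in ys],np.float32); v=cv2.remap(im,uv[None,:,0],uv[None,:,1],cv2.INTER_CUBIC)[0]; print(x,v.astype(int).tolist())
E
```

```text
(30, np.float64(0.03709298906946523), array([0.46048735, 0.03664515, 0.04059202]))
(29, np.float64(-0.0040869807388252966), array([ 0.45895146, -0.0040479 ,  0.03969281]))
0.43 [71, 70, 67, 61, 56, 50, 47, 47, 45, 43, 40, 36, 33, 32, 34, 37, 39, 41, 38, 31, 26, 27, 32, 38, 44, 48, 48, 45, 47, 55, 65, 78, 87, 94, 94, 91, 90, 90, 91, 91, 91, 92]
0.435 [72, 71, 68, 62, 55, 49, 47, 47, 48, 48, 49, 49, 48, 48, 49, 49, 47, 45, 40, 32, 26, 25, 29, 38, 48, 61, 71, 75, 79, 81, 82, 86, 89, 91, 91, 90, 90, 90, 91, 92, 93, 94]
0.456 [68, 66, 65, 60, 52, 47, 44, 47, 48, 48, 48, 47, 47, 47, 48, 49, 47, 44, 39, 31, 26, 27, 34, 41, 46, 47, 45, 41, 35, 28, 24, 21, 22, 24, 23, 21, 22, 24, 28, 32, 35, 34]
0.46 [69, 68, 66, 61, 54, 47, 45, 46, 48, 47, 46, 46, 47, 47, 49, 50, 48, 44, 39, 31, 25, 25, 34, 43, 48, 48, 46, 41, 36, 29, 25, 22, 22, 24, 24, 23, 25, 29, 33, 37, 39, 39]
0.464 [70, 69, 68, 62, 55, 48, 44, 45, 46, 47, 47, 47, 48, 48, 49, 49, 47, 44, 40, 32, 26, 25, 32, 40, 45, 47, 45, 41, 35, 28, 22, 19, 21, 25, 27, 25, 25, 26, 29, 32, 33, 34]
0.485 [69, 69, 67, 63, 57, 51, 47, 46, 47, 47, 47, 47, 47, 48, 48, 49, 48, 45, 41, 35, 29, 28, 33, 42, 49, 51, 53, 57, 61, 63, 61, 60, 64, 69, 77, 84, 90, 93, 92, 90, 89, 85]
0.49 [68, 67, 66, 63, 57, 51, 46, 45, 46, 44, 42, 40, 39, 39, 41, 45, 47, 44, 39, 33, 28, 27, 31, 39, 50, 59, 67, 80, 87, 92, 90, 86, 86, 88, 90, 90, 89, 89, 88, 88, 88, 87]
```

```bash
python3 -m inch '[[-0.001,0,0.0002,0,0,0,1],[-0.002,0,0.0003,0,0,0,1],[-0.003,0,0.0005,0,0,0,1],[-0.004,0,0.0007,0,0,0,1],[-0.005,0,0.0009,0,0,0,1],[-0.0059,0,0.001,0,0,0,1],[-0.0059,0,0.001,0,0,0,1],[-0.0059,0,0.001,0,0,0,1],[-0.0059,0,0.001,0,0,0,1]]' 60
python3 - <<'E'
from h import *
o=telemetry.get_obs(); print(o["ee_pos"].round(4))
s,ds=optics.camera("scene"); p,d=optics.camera("top"); np.savez("t9.npz",s=s,ds=ds,p=p,d=d)
print(endface(ds,-.010))
im=cv2.cvtColor(p,cv2.COLOR_RGB2GRAY).astype(np.float32); ys=np.arange(-.03,.006,.001)
for x in(.456,.46,.464):
    uv=np.array([proj("top",[x,y,.008]) for y in ys],np.float32); v=cv2.remap(im,uv[None,:,0],uv[None,:,1],cv2.INTER_CUBIC)[0]; print(x,v.astype(int).tolist())
cv2.imwrite("pics/a9.png",np.vstack([cv2.resize(s[160:240,140:260],(600,400),interpolation=cv2.INTER_CUBIC),cv2.resize(p[205:265,185:245],(600,600),interpolation=cv2.INTER_CUBIC)[200:400]])[:,:,::-1])
E
```

```text
time: 14.45
ee_pos: [0.4608, 0.0078, 0.0219]
tcp_rot: [-180.0, 9.9, 90.0]
wrist_force: [3.9, 7.6, 1.6]
opening: 0.0162
[0.4608 0.0078 0.0219]
(31, np.float64(-0.00982926187137445), array([ 0.45896491, -0.00970467,  0.040639  ]))
0.456 [69, 67, 65, 60, 53, 48, 45, 46, 47, 48, 48, 48, 47, 47, 47, 48, 47, 45, 39, 30, 22, 18, 19, 22, 24, 25, 25, 24, 23, 25, 28, 31, 33, 33, 30, 25]
0.46 [70, 69, 66, 60, 53, 47, 44, 45, 46, 47, 47, 47, 47, 47, 49, 49, 48, 45, 40, 30, 21, 17, 19, 23, 25, 24, 24, 24, 25, 27, 30, 34, 37, 38, 35, 31]
0.464 [71, 69, 67, 61, 54, 47, 44, 46, 49, 48, 47, 47, 48, 48, 49, 50, 49, 47, 42, 31, 19, 13, 15, 19, 22, 23, 23, 22, 22, 25, 29, 33, 35, 35, 33, 30]
```

View pics/a9.png

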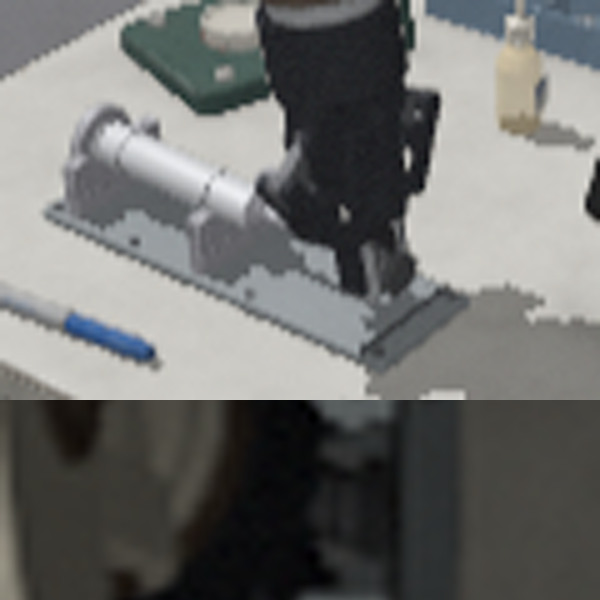

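The end face reads y=-0.0098, and the line lies between -0.0095 (top) and -0.0104 (scene). The tube and flange look the same as in the previous picture, so the flange is holding against the saddle. Handing in.

```bash
python3 -c "
from workcell import order,telemetry
print(order.job_done()); o=telemetry.get_obs(); print(o['time'],o['wrist_force'],o['opening'])"
```

```text
the job is handed in; nothing more can be done
None
the job is handed in; nothing more can be done
```

I laid the silver gauge in both saddles, with its knob towards the line and its flange outside the rear saddle. Then I pulled the knob out to the line, and the job was handed in at about 14.6 s with the knob still gripped at 60 N.

- **Knob at the line:** the last depth reading put the knob's end face at y = -9.8 mm. The line is at -9.5 mm in the top camera and -10.4 mm in the scene camera, so they agree to about 0.6 mm, within the 2 mm calibration.
- **Pull:** the last wrist reading was about 7.6 N along the pull, roughly 8.8 N above the reading just before it. That fits the spring at about 40 mm, and the gauge body did not visibly move over the final 6 mm.
- **Other things on the bench:** the bystanders and look-alikes looked undisturbed in the views I took. The last close-ups show only some of them, so I did not recheck every one at the end.
- **Not checked:** I didn't measure the flange touching the rear saddle directly; it follows from the pull force and the gauge staying still. The state read after hand-in returned nothing, so that last second is unconfirmed.

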